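Clamp a sherd for mending with a ratchet lever

TASK

Lay the single sherd from the cork mat flat on the bed of the grey ratchet clamp, between its two cork-faced jaws. Then swing the clamp's black-knobbed lever back and forth so that the ratchet wheel advances the sprung jaw notch by notch until the sherd is held firmly but gently, with about 16 newtons, and let go: it must not be crushed, not even for a moment. Move the jaw with the lever only, never by pushing the jaw itself, and leave the dish, loupe, bottle and brush where they are.

Things in the scene. Friction and masses are not known exactly. Their poses are not given: they have to be found in the camera images.
- clamp: Grey ratchet clamp, fixed: plate 312 x 124 mm, its top (the bed) 10 mm above the board. Origin: its underside, level with the top of the plywood work board (65 mm above the table); x runs along the clamp from the lever end (plate ends at -172 mm) to the anvil end (+140 mm), y across, z up. The sherd belongs on the bed between the two cork jaw faces, its middle within 28 mm of the line y = 0.
- jaw: Moving jaw, 16 x 64 x 30 mm, slides to the clamp's +x, 70 mm of travel. Origin: under its front face, at bed height. On it a sprung cork-faced pad, 58 mm wide, 3.5 to 28.5 mm above the bed, its face 22 mm ahead (+x) when unloaded (clamp x = 0 at the start). The pad yields up to 15 mm at 2 N per mm. Grip on the sherd: end at 9 to 23 N, never over 30 N.
- anvil: Fixed jaw pinned on the bed, 26 x 64 x 34 mm, axes like the clamp's. Origin: under the middle of its cork face, at bed height; the face (58 mm wide, 3.5 to 28.5 mm up) looks to -x. The clear gap between the cork faces is 73 to 90 mm at the start, depending on where the anvil is pinned.
- axle (a point): Point on the upright axle of the toothed steel wheel (99 mm across, 48 teeth, 22 to 29 mm above the board), at clamp x -90, y 0 mm, 34 mm above the board. The wheel turns anticlockwise from above only and moves the jaw 2.6 mm per notch; a holding pawl keeps every finished notch, an unfinished one slips back. It cannot be wound back.
- knob (a point): On the axis of the upright round black knob at the end of the lever: 18 mm diameter (21 mm at the cap), from 37 to 88 mm above the board; this point is 65 mm above the board. It travels on a level arc of 65 mm radius round the axle. Push it sideways, or take it loosely between the fingers.
- lever (a joint): Lever angle, rad, anticlockwise from above positive, stops at +-0.42; at 0 it points to the clamp's -x and positive moves the knob to -y. The positive swing drives wheel and jaw (a notch is 0.131 rad), the swing back is free. Unloaded it takes about 1 N at the knob, with short knocks of 3 N at each notch; each newton of grip adds 0.31 N (16 N: 5 N).
- sherd_mid (a point): Middle of the orange-brown pottery sherd on the cork mat, half-way up (9 mm above its underside). Irregular: 41 mm along its y, where it is best grasped, some 45 to 50 mm along its x, 18 mm thick, 20 to 35 g; x and y lie flat. Where the jaw meets its broken edge can only be felt.
- sherd: The same sherd, origin at the centre of its underside, same axes.
- mat: Cork mat, 95 x 85 x 4 mm, fixed; origin: underside centre. The sherd lies on it at the start.
- dish: White round dish, 68 mm across, 14 mm high, a bystander; origin: underside centre.
- loupe: Black eye loupe, 32 mm across, 27 mm high, a bystander; origin: underside centre.
- bottle: White bottle, 42 mm across, 75 mm high, a bystander; origin: underside centre.
- brush: Flat brush with wooden handle, 136 mm long, 11 mm high, a bystander; origin: underside centre.
There are look-alikes about, which are no part of the job. Leave any purple look-alike of the sherd alone.

How it is judged:
By the outcome, as a careful person would: the job done as asked, in the order asked, and still so for the second after the job is handed in, with the robot touching nothing.
It also fails if it takes over 72 s, if anything falls off the work surface, if the arm or the gripper's body presses on something with over 40 N, if the wrist force passes 120 N, or if a joint passes its speed limit or range.

ROBOT

A 6-joint arm with a two-finger parallel gripper is mounted at the origin on a cart in front of the work surface, level with it; the furniture and walls round the work are solid. World frame = base frame: x ahead of the robot, y to its left, z up, the work surface at z = 0. Lengths are in mm, angles in rad, forces in N, time in s.
With the tool pointing down it reaches from about 275 to 1000 mm from the base axis. Payload 8.4 kg.
Tool frame: the origin (TCP) lies between the finger pads; the fingertips stand r.finger_overhang ahead of it and the grasp point (between the pads) is the TCP (r.finger_overhang is the distance from the TCP to the fingertips, in mm); z points along the fingers, y is the line along which they close (so a half turn about z gives the same grasp; the last joint's range is limited). The gripper opens to 85 mm and grips with 20 to 120 N. Pads are 22 mm wide; open, the fingers measure 114 mm over their backs; the gripper's body (76 mm by 85 mm) begins 54 mm behind the grasp point. The pads swing forward as they close: fully open they stand 13 mm farther back than shut.
Start: joints at [-1.327, 0.353, 1.633, -0, 1.155, -0.002], TCP at [152.081, -606.217, 250.281] pointing down, gripper open.
Joint ranges: [-2.63, 2.63], [-0.92, 2.1], [0.06, 2.66], [-1.3, 4.44], [0, 2.69], [-3.02, 3.02]. Speed limits (rad/s): [2.22, 2.22, 2.79, 3.14, 3.14, 3.14].

INTERFACE

Orientations are given as [roll, pitch, yaw] about the fixed x, y, z axes, in that order (R = Rz(yaw) Ry(pitch) Rx(roll)).
In Python, from rig import r, cams, sign_off gives the robot as it stands.
- The arm moves only by the shell command python3 -m crank 'ROWS' [FORCE]. ROWS is JSON, a list of rows, each a list of 7 numbers: the shift along the tool's x, y, z in m, then the turn, a rotation vector about the tool's x, y, z in rad, then the closure, from 0 (fully open) to 1 (shut). In form: [[dx, dy, dz, ax, ay, az, gripper], ...]. A call has 1 to 5 rows; each row is the pose to reach, as a shift and turn from the pose commanded when the call began, along the tool's axes at that moment; what a row does not reach only later rows make up. A row lasts 1/10 s, in which the tool goes at most 50 mm and 8.59 degrees, less where a joint would pass 70% of its speed; a pose out of reach is approached as far as the arm can. A call with a gripper value outside its range is refused whole. The fingers move at their own pace and stop on an object; FORCE is the grip in N (left out, the last holds). Time passes only in rows, so rows that repeat a pose let the fingers close. It gives the time, the measured TCP pose, the force, the opening and the grip force at its end, in the units of the state.
- r.sense(): the state, without advancing time (a new reading comes with each control period).
- cams.grab_frame(name): name is "side" or "top"; returns a dict with "image" (384x512x3 uint8, red, green, blue), "fx", "fy", "cx", "cy" (pixels), "D" ([k1, k2, p1, p2, k3] as OpenCV has them; the pictures are not rectified), "position" and "orientation" of the camera in the world. Camera axes: x right, y down, z forward; pixel columns grow to the right and rows downward; lengths in mm; the calibration is good to about 2 mm. A picture is of the moment at which its call begins. There is no depth.
- sign_off(): hands the job in; it is judged then, once.
The state is a dict: "clock": time; "qpos": joint angles; "qvel": joint speeds; "joint_efforts": joint torques, N m; "eef_pos": TCP position; "tcp_rot": TCP orientation; "contact_force": force on the tool from outside, world axes, zero at the start; "wrist_torque": the same for the moment, N m; "opening": opening from 0.0 (shut) to 1.0 (fully open); "grasp_force": force on a finger pad.
Only numpy, scipy, OpenCV 4.12 (cv2) and the standard library are available. Lean on these libraries where they do the work, as an engineer would, in place of code of your own. Each camera call takes 0.05 s, during which the arm holds its last target. There are 200 camera calls.

## Working session

There is one attempt and no reset: what is moved stays moved. The work goes in short steps, Python scripts to look and compute and a shell command to move; the robot and the scene stay as the last step left them, time stands still between calls to the robot, and variables do not carry over. Pictures are saved under pics/ and viewed, at most 10 in all, crops included, and the job is handed in when it is done.

```bash
ls; mkdir -p pics; python3 - <<'E'
from rig import r,cams
import cv2,pickle
fs={}
for n in("top","side"):
    f=cams.grab_frame(n);fs[n]=f
    cv2.imwrite(f"pics/{n}0.png",cv2.resize(f["image"][:,:,::-1],(800,600),interpolation=cv2.INTER_CUBIC))
    print({k:v for k,v in f.items() if k!="image"})
pickle.dump(fs,open("f0.pkl","wb"))
print(r.sense(),r.finger_overhang)
E
```

```text
pics
{'fx': 493.53523228316493, 'fy': 493.53523228316493, 'cx': 259.2829464379175, 'cy': 189.8612863961633, 'D': array([0.02465155, 0.        , 0.        , 0.        , 0.        ]), 'position': array([ 347.26485974, -201.50908556, 1728.56819742]), 'orientation': array([-3.07071505,  0.00422223, -1.56475456])}
{'fx': 357.4862573940468, 'fy': 357.4862573940468, 'cx': 250.9420260009439, 'cy': 193.97808460846636, 'D': array([-0.06359954,  0.        ,  0.        ,  0.        ,  0.        ]), 'position': array([495.67064879, 896.95374023, 682.44772096]), 'orientation': array([-2.04289393, -0.01388647,  3.09394734])}
{'clock': 0.1, 'qpos': array([-1.32743415e+00,  3.53621270e-01,  1.63405662e+00,  9.49798305e-06,
        1.15520410e+00, -2.42194900e-03]), 'qvel': array([-0.00062795,  0.0002749 , -0.00089316, -0.00223084,  0.00188347,
        0.00042543]), 'joint_efforts': array([-1.41995573e-03, -6.06359267e+01, -3.42821646e+01, -1.63793510e-05,
        3.98249977e-03,  7.49473230e-07]), 'eef_pos': array([ 151.96489696, -605.8262036 ,  249.6116175 ]), 'tcp_rot': array([-3.14030335e+00, -1.18072021e-05,  2.45780283e-01]), 'contact_force': array([-0.07768814,  0.16945251, -0.76016849]), 'wrist_torque': array([0.00873952, 0.0316372 , 0.00328373]), 'grasp_force': 0.0, 'opening': 1.0010714376241967} 19.0
```

View pics/top0.png

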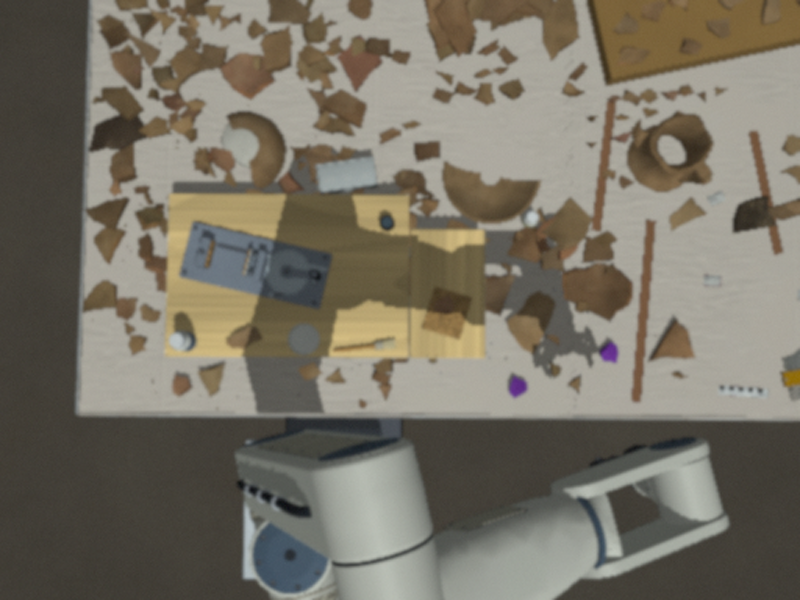

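View pics/side0.png

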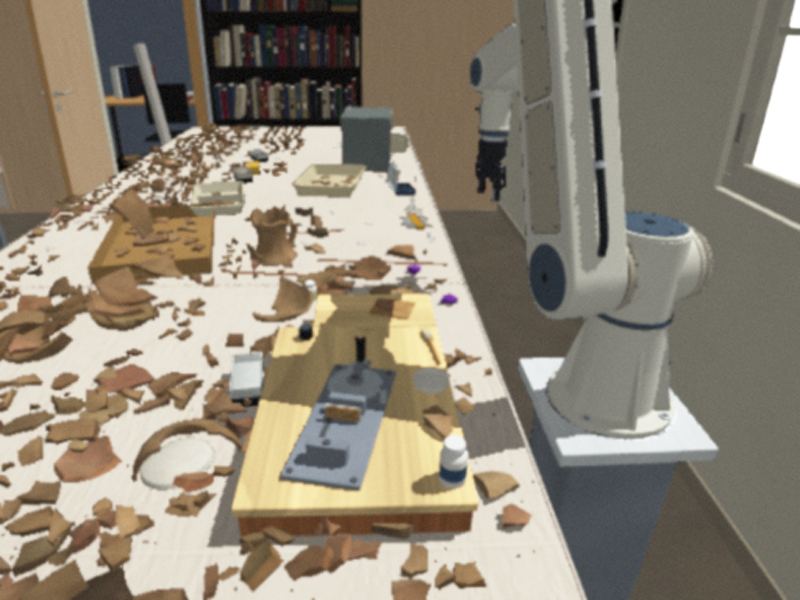

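The top view shows the clamp at (255,265) and its black knob at about (317,274). The cork mat is at (446,312), with the sherd on it half in shadow. An orange-brown sherd on the board at (243,335) and the purple pieces at (517,385) and (609,352) are look-alikes. Next I'll enlarge the mat and clamp to confirm.

```bash
cat > h.py <<'E'
import numpy as np,cv2
from scipy.spatial.transform import Rotation as Ro
from scipy.optimize import least_squares
def proj(f,P):
    R=Ro.from_euler('xyz',f["orientation"]).as_matrix()
    K=np.array([[f["fx"],0,f["cx"]],[0,f["fy"],f["cy"]],[0,0,1]])
    p,_=cv2.projectPoints(np.atleast_2d(P).astype(float),cv2.Rodrigues(R.T)[0],-R.T@f["position"],K,f["D"])
    return p.reshape(-1,2)
def ray(f,uv):
    K=np.array([[f["fx"],0,f["cx"]],[0,f["fy"],f["cy"]],[0,0,1]])
    u=cv2.undistortPoints(np.array(uv,float).reshape(-1,1,2),K,f["D"]).reshape(-1,2)
    d=np.c_[u,np.ones(len(u))]@Ro.from_euler('xyz',f["orientation"]).as_matrix().T
    return d
def atz(f,uv,z):
    d=ray(f,uv);c=f["position"];return c+d*((z-c[2])/d[:,2])[:,None]
def tri(f,a,g,b):
    res=least_squares(lambda P:np.r_[proj(f,P)[0]-a,proj(g,P)[0]-b],[400,-250,60]);return res.x,res.fun
E
python3 - <<'E'
import pickle,cv2,numpy as np
fs=pickle.load(open("f0.pkl","rb"))
def crop(n,x0,y0,w,h,s):
    im=fs[n]["image"][y0:y0+h,x0:x0+w,::-1].astype(float)
    im=255*(im/255)**.6
    return cv2.resize(im.astype(np.uint8),None,fx=s,fy=s,interpolation=cv2.INTER_CUBIC)
a=crop("top",105,130,110,75,7)   # 770x525
b=crop("top",255,165,60,45,6)
c=crop("side",175,170,130,150,4)
d=crop("side",225,180,60,50,4)
cv2.imwrite("pics/c1.png",a)
o=np.zeros((600,800,3),np.uint8);o[:b.shape[0],:360]=b;o[300:500,:240]=d;o[:600,370:370+430]=c[:,:430];cv2.imwrite("pics/c2.png",o)
E
```

```text
(no output)
```

View pics/c1.png

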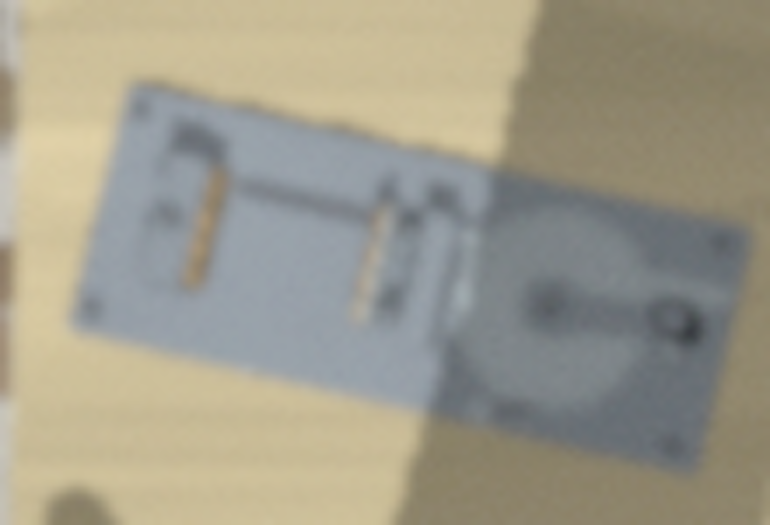

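View pics/c2.png

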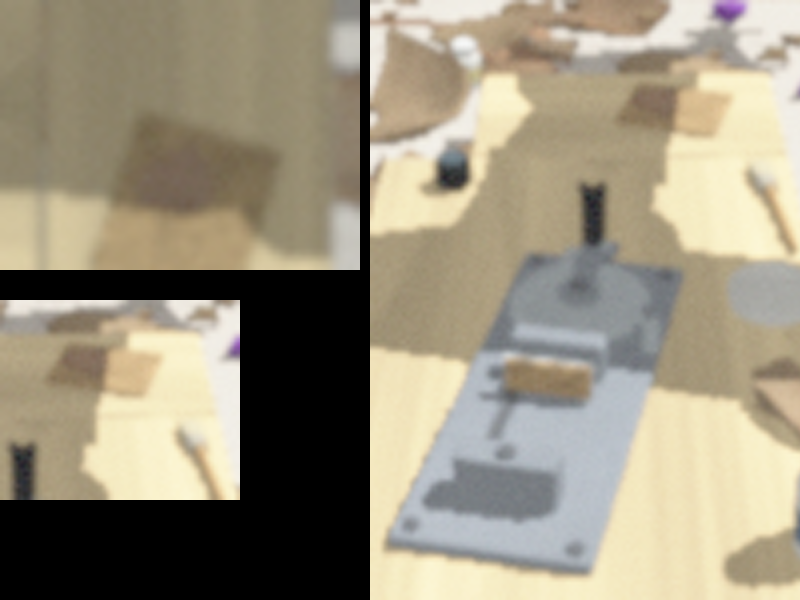

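c1 shows the clamp plate corners at (135,82), (750,228), (695,470) and (75,325), the anvil cork at (205,230), the pad at (370,265) and the knob at (675,318). c2 shows the mat with the reddish sherd in the arm's shadow, at crop (175,180), which is top pixel (284,195). This is the only sherd lying on the mat, so it is the one meant.

```bash
cat > clamp.py <<'E'
from h import *
import pickle
fs=pickle.load(open("f0.pkl","rb"));t=fs["top"];s=fs["side"]
c=np.array([[135,82],[750,228],[695,470],[75,325]])
px=(c+.5)/7-.5+[105,130]
W=atz(t,px,75)[:,:2]
# clamp coords of corners: anvil end = left ; lever end right
loc=None
best=None
for perm in ([(140,-62),(-172,-62),(-172,62),(140,62)],[(140,62),(-172,62),(-172,-62),(140,-62)]):
    L=np.array(perm,float)
    f=lambda p:(np.c_[np.cos(p[2])*L[:,0]-np.sin(p[2])*L[:,1]+p[0],np.sin(p[2])*L[:,0]+np.cos(p[2])*L[:,1]+p[1]]-W).ravel()
    q=min((least_squares(f,[400,0,a]) for a in(0,1.5,3,-1.5)),key=lambda q:q.cost)
    if best is None or q.cost<best.cost: best=q
C=best.x
def toW(l): 
    l=np.array(l,float);R=Ro.from_euler('z',C[2]).as_matrix();return l@R.T+[C[0],C[1],65]
def toC(w):
    R=Ro.from_euler('z',C[2]).as_matrix();return (np.array(w)-[C[0],C[1],65])@R
E
python3 - <<'E'
from clamp import *
print(W,C,best.fun.round(1))
print("knob cap from top img",toC(atz(t,[[(675.5)/7-.5+105,318.5/7-.5+130]],153)))
print("knob expected",toW([-155,0,65]),toW([-155,0,88]))
print("anvil",toC(atz(t,[[p[0]/7+104.5,p[1]/7+129.5] for p in [(222,172),(192,288)]],103.5)))
print("pad",toC(atz(t,[[p[0]/7+104.5,p[1]/7+129.5] for p in [(380,210),(358,320)]],103.5)))
sx=(np.array([[593,185],[593,240],[505,262],[680,272],[600,570],[388,545]])-[370,0])/4-.375+[175,170]
print("side meas",sx);print("side pred",proj(s,[toW(p) for p in([-155,0,88],[-155,0,40],[-172,62,10],[-172,-62,10],[140,-62,10],[140,62,10])]))
# mat
sh=np.array([283.7,194.7]); shs=(np.array([[78,368-0]])-[0,300])/4-.375+[225,180]
print("sherd tri",tri(t,sh,s,shs[0]))
m=np.array([[428,287],[470,303],[463,337],[422,327]])*.64-.2
for z in(4,40,69): print(z,atz(t,m,z)[:,:2].round(0).tolist(),atz(t,[sh],z+9).round(0))
E
```

```text
[[626.55820482 264.83188241]
 [557.41777753 -32.81781132]
 [440.49391537  -7.94166122]
 [508.56640885 290.67795092]] [536.8187122  144.28659641   1.34644169] [ 1.9  2.2  1.6 -4.4 -2.4 -1.7 -1.   3.9]
knob cap from top img [[-154.33309367   -3.40276817   88.        ]]
knob expected [502.3347427   -6.82877623 130.        ] [502.3347427   -6.82877623 153.        ]
anvil [[ 78.25421643 -25.64693035  38.5       ]
 [ 78.50242495  31.148815    38.5       ]]
pad [[  1.10552721 -25.13829718  38.5       ]
 [ -1.44736341  28.00756053  38.5       ]]
side meas [[230.375 215.875]
 [230.375 229.625]
 [208.375 235.125]
 [252.125 237.625]
 [232.125 312.125]
 [179.125 305.875]]
side pred [[231.41839551 214.67796959]
 [231.60205592 228.57022478]
 [252.87898609 236.13305338]
 [213.3732542  231.70535812]
 [177.92708673 303.13235991]
 [229.52490913 310.81902492]]
sherd tri (array([ 452.41270726, -276.26487533,   71.40646817]), array([ 0.07743643, -1.00267039,  1.10297625,  0.09101768]))
4 [[492.0, -244.0], [457.0, -338.0], [381.0, -323.0], [403.0, -231.0]] [[ 453. -279.   13.]]
40 [[489.0, -243.0], [455.0, -335.0], [380.0, -320.0], [401.0, -230.0]] [[ 450. -277.   49.]]
69 [[487.0, -242.0], [453.0, -333.0], [380.0, -318.0], [400.0, -230.0]] [[ 449. -276.   78.]]
```

```bash
python3 -m crank '[[0.034,-0.037,-0.004,0,0,0,0],[0.068,-0.074,-0.008,0,0,0,0],[0.102,-0.11,-0.012,0,0,0,0],[0.136,-0.147,-0.016,0,0,0,0],[0.17,-0.184,-0.02,0,0,0,0]]'; python3 -m crank '[[0.034,-0.037,-0.004,0,0,0,0],[0.068,-0.074,-0.008,0,0,0,0],[0.102,-0.11,-0.012,0,0,0,0],[0.136,-0.147,-0.016,0,0,0,0],[0.17,-0.184,-0.02,0,0,0,0]]'; python3 -m crank '[[0.034,-0.037,-0.004,0,0,0,0],[0.068,-0.074,-0.008,0,0,0,0],[0.082,-0.089,-0.01,0,0,0,0],[0.082,-0.089,-0.01,0,0,0,0]]'
cat > snap.py <<'E'
from rig import cams
import pickle,sys
pickle.dump({n:cams.grab_frame(n) for n in("top","side")},open(sys.argv[1],"wb"))
E
python3 snap.py f1.pkl
python3 - <<'E'
import pickle,cv2,numpy as np
fs=pickle.load(open("f1.pkl","rb"))
def crop(n,x0,y0,w,h,s):
    im=fs[n]["image"][y0:y0+h,x0:x0+w,::-1]
    return cv2.resize(im,None,fx=s,fy=s,interpolation=cv2.INTER_CUBIC)
a=crop("top",255,170,60,60,8);b=crop("side",225,175,40,40,7)
o=np.zeros((480,780,3),np.uint8);o[:,:480]=a;o[:280,490:770]=b;cv2.imwrite("pics/c3.png",o)
E
```

```text
clock: 0.6
eef_pos: [272.0, -385.6, 270.0]
tcp_rot: [-3.141, -0.0, 0.245]
contact_force: [0.1, -0.8, 1.2]
opening: 0.998
grasp_force: 0.0
clock: 1.1
eef_pos: [391.5, -166.9, 290.3]
tcp_rot: [3.141, -0.0, 0.246]
contact_force: [0.8, 0.0, 0.2]
opening: 1.004
grasp_force: 0.0
clock: 1.5
eef_pos: [450.0, -60.3, 300.1]
tcp_rot: [-3.141, -0.0, 0.25]
contact_force: [-0.4, -0.7, 0.2]
opening: 0.999
grasp_force: 0.0
```

View pics/c3.png

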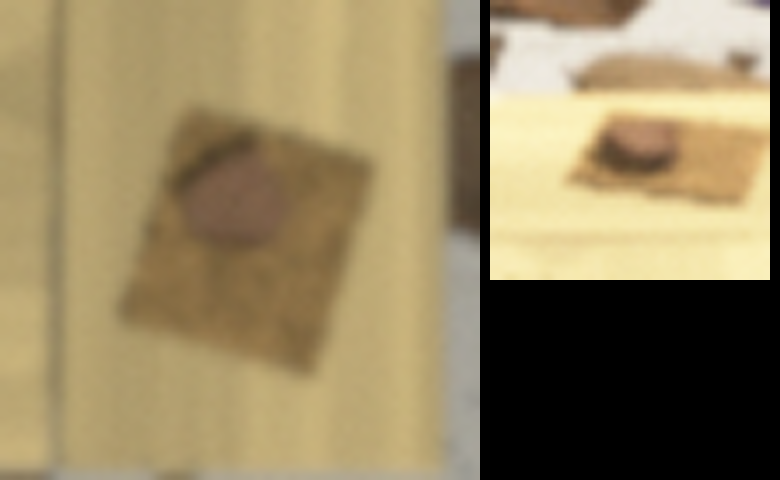

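The sherd is now in the light on the mat: its outline in c3 runs from about (180,145) to (290,248) and is reddish-brown. The mat corners are at (187,105), (373,160), (315,375) and (120,318).

```bash
python3 - <<'E'
from h import *
import pickle
fs=pickle.load(open("f1.pkl","rb"));t=fs["top"];s=fs["side"]
cs=np.array([[187,105],[373,160],[315,375],[120,318]])/8-.44+[255,170]
cside=np.array([[600-490,115],[770-490,128],[740-490,202],[568-490,183]])/7-.43+[225,175]
for i in range(4):
    for j in range(4):
        P,e=tri(t,cs[i],s,cside[j])
        if abs(e).max()<2.5: print(i,j,P.round(1),e.round(1))
im=t["image"][170:230,255:315]
big=cv2.resize(im,None,fx=8,fy=8,interpolation=cv2.INTER_CUBIC).astype(float)
big=cv2.GaussianBlur(big,(0,0),5)
R,G,B=big[...,0],big[...,1],big[...,2]
print([big[y,x].round(0) for x,y in((235,200),(235,300),(220,160),(40,300))])
rat=(G-B)/(R+1)
m=((rat<.14)&(R>60)).astype(np.uint8);m[:100]=0;m[260:]=0;m[:,:150]=0;m[:,310:]=0
n,l,st,ce=cv2.connectedComponentsWithStats(m);k=1+np.argmax(st[1:,4]);print(st[k],ce[k],rat[200,235],rat[300,235])
cnt=max(cv2.findContours((l==k).astype(np.uint8),0,2)[0],key=len).reshape(-1,2)
for z in(74,85):
  W=atz(t,cnt/8-.44+[255,170],z)[:,:2].astype(np.float32)
  h=cv2.convexHull(W).reshape(-1,2)
  print(z,"centroid",[cv2.moments(h)['m10']/cv2.moments(h)['m00'],cv2.moments(h)['m01']/cv2.moments(h)['m00']])
for a in range(0,180,10):
    d=np.array([np.cos(np.radians(a)),np.sin(np.radians(a))]);p=h@d
    print(a,round(float(p.max()-p.min()),1),round(float(p.max()+p.min())/2,1),end=' | ')
print(h[::6].round(0).tolist())
v=big.astype(np.uint8)[...,::-1].copy();cv2.drawContours(v,[cnt.reshape(-1,1,2)],-1,(0,255,0),1);cv2.imwrite("pics/seg.png",v[80:280,130:330].repeat(2,0).repeat(2,1))
E
```

```text
0 0 [ 479.4 -254.9  106.9] [-0.1  2.1 -2.3 -0.2]
0 3 [ 489.  -256.6   65.7] [-0.   0.3 -0.3 -0. ]
1 0 [ 468.1 -335.3   65.6] [ 0.  -0.3  0.3  0. ]
1 3 [ 477.8 -339.4   20.2] [ 0.1 -2.1  2.4  0.2]
2 1 [ 376.9 -310.7   69.1] [ 0.  -0.2  0.2  0. ]
2 2 [ 383.9 -314.6   20.8] [ 0.2 -2.   2.2  0.1]
3 1 [ 392.6 -227.4  112.1] [-0.2  1.8 -1.9 -0.1]
3 2 [ 399.8 -228.7   68.4] [ 0. -0.  0.  0.]
[array([119.,  92.,  69.]), array([131., 106.,  66.]), array([95., 75., 52.]), array([182., 163., 115.])]Traceback (most recent call last):
  File "<stdin>", line 17, in <module>
    return _wrapfunc(a, 'argmax', axis=axis, out=out, **kwds)
    return bound(*args, **kwds)
ValueError: attempt to get argmax of an empty sequence
```

```bash
cat > seg.py <<'E'
from h import *
import pickle,sys
fs=pickle.load(open("f1.pkl","rb"));t=fs["top"];s=fs["side"]
im=t["image"][170:230,255:315]
big=cv2.resize(im,None,fx=8,fy=8,interpolation=cv2.INTER_CUBIC).astype(float)
big=cv2.GaussianBlur(big,(0,0),4)
R,G,B=big[...,0],big[...,1],big[...,2]
rat=(G-B)/(R+1)
m=((rat<.245)&(R>102)).astype(np.uint8);m[:110]=0;m[265:]=0;m[:,:150]=0;m[:,310:]=0
n,l,st,ce=cv2.connectedComponentsWithStats(m);k=1+np.argmax(st[1:,4]);print(st[k],ce[k])
cnt=max(cv2.findContours((l==k).astype(np.uint8),0,2)[0],key=len).reshape(-1,2)
W=atz(t,cnt/8-.44+[255,170],85)[:,:2].astype(np.float32)
h=cv2.convexHull(W).reshape(-1,2);M=cv2.moments(h)
print("centroid",M['m10']/M['m00'],M['m01']/M['m00'],"area",M['m00'])
for a in range(0,180,10):
    d=np.array([np.cos(np.radians(a)),np.sin(np.radians(a))]);p=h@d
    print(a,round(float(p.max()-p.min()),1),round(float(p.max()+p.min())/2,1),end=' | ')
v=big.astype(np.uint8)[...,::-1].copy();cv2.drawContours(v,[cnt.reshape(-1,1,2)],-1,(0,255,0),1);cv2.imwrite("pics/seg.png",cv2.resize(v[80:280,130:330],None,fx=2.5,fy=2.5))
E
python3 seg.py
```

```text
[ 184  148  106   97 7224] [237.39507198 201.64299557]
centroid 448.035424267952 -277.23990309139003 area 1262.470799604198
0 40.1 450.4 | 10 40.1 394.2 | 20 39.0 326.0 | 30 37.5 247.7 | 40 38.3 163.3 | 50 40.4 75.0 | 60 41.8 -15.9 | 70 43.4 -106.9 | 80 44.2 -194.8 | 90 43.8 -276.8 | 100 43.4 -350.0 | 110 42.4 -412.4 | 120 41.8 -462.6 | 130 42.8 -499.5 | 140 43.6 -521.6 | 150 43.4 -527.9 | 160 42.3 -518.1 | 170 41.4 -491.9 |
```

View pics/seg.png

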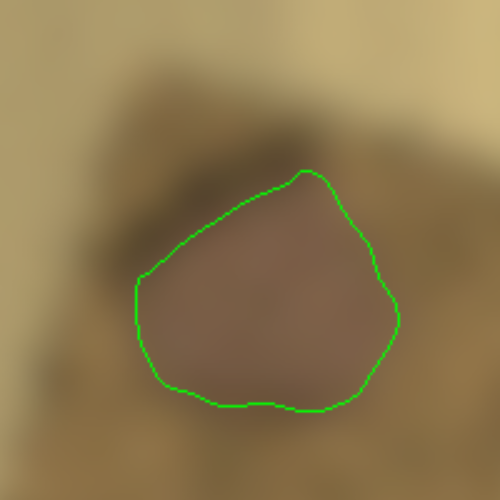

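```bash
python3 -m crank '[[-0.011,0.042,0.024,0,0,-0.148,0],[-0.023,0.084,0.048,0,0,-0.296,0],[-0.034,0.126,0.072,0,0,-0.444,0],[-0.045,0.168,0.096,0,0,-0.592,0],[-0.057,0.2095,0.12,0,0,-0.74,0]]' >/dev/null; python3 -m crank '[[0,0,0,0,0,-0.148,0],[0,0,0,0,0,-0.296,0],[0,0,0,0,0,-0.444,0],[0,0,0,0,0,-0.592,0],[0,0,0,0,0,-0.74,0]]'; python3 -m crank '[[0,0,0,0,0,-0.14,0],[0,0,0,0,0,-0.28,0],[0,0,0,0,0,-0.42,0],[0,0,0,0,0,-0.42,0]]'
```

```text
clock: 2.6
eef_pos: [443.6, -267.8, 187.1]
tcp_rot: [-3.141, -0.0, 1.689]
contact_force: [0.8, 0.2, 0.6]
opening: 0.997
grasp_force: 0.0
clock: 3.0
eef_pos: [443.8, -267.6, 187.2]
tcp_rot: [-3.141, -0.0, 2.105]
contact_force: [-0.1, 0.0, -0.1]
opening: 1.002
grasp_force: 0.0
```

```bash
python3 -m crank '[[-0.004,-0.001,0.03,0,0,-0.02,0],[-0.009,-0.003,0.06,0,0,-0.042,0],[-0.009,-0.003,0.08,0,0,-0.042,0.1],[-0.009,-0.003,0.097,0,0,-0.042,0.2],[-0.009,-0.003,0.097,0,0,-0.042,0.25]]' 20;  python3 -m crank '[[0,0,0,0,0,0,0.4],[0,0,0,0,0,0,0.6],[0,0,0,0,0,0,0.6],[0,0,0,0,0,0,0.6]]' 20; python3 -m crank '[[0,0,0,0,0,0,1],[0,0,0,0,0,0,1],[0,0,0,0,0,0,1]]' 20; python3 snap.py f2.pkl
```

```text
clock: 3.5
eef_pos: [445.0, -275.7, 88.3]
tcp_rot: [-3.14, -0.004, 2.142]
contact_force: [0.6, 0.2, -0.0]
opening: 0.747
grasp_force: 0.0
clock: 3.9
eef_pos: [447.6, -276.3, 91.4]
tcp_rot: [3.141, 0.002, 2.146]
contact_force: [-2.0, -0.2, 6.5]
opening: 0.458
grasp_force: 20.3
clock: 4.2
eef_pos: [447.7, -276.4, 91.5]
tcp_rot: [3.141, 0.002, 2.147]
contact_force: [-1.6, -1.1, 7.8]
opening: 0.454
grasp_force: 20.3
```

```bash
python3 -m crank '[[0,0,-0.02,0,0,0,1],[0,0,-0.05,0,0,0,1],[0,0,-0.09,0,0,0,1],[0,0,-0.12,0,0,0,1],[0,0,-0.12,0,0,0,1]]'; python3 -m crank '[[0.03,0.03,0,0,0,0,1],[0.064,0.064,0,0,0,0,1],[0.098,0.098,0,0,0,0,1],[0.132,0.132,0,0,0,0,1],[0.166,0.166,0,0,0,0,1]]';python3 -m crank '[[0.034,0.034,0,0,0,0,1],[0.068,0.068,0,0,0,0,1],[0.102,0.102,0,0,0,0,1],[0.136,0.136,0,0,0,0,1],[0.16,0.16,0,0,0,0,1]]'; python3 -m crank '[[0,0,0,0,0,0.14,1],[0,0,0,0,0,0.28,1],[0,0,0,0,0,0.42,1],[0,0,0,0,0,0.56,1],[0,0,0,0,0,0.7,1]]'; python3 -m crank '[[0,0,0,0,0,0.1,1],[0,0,0,0,0,0.1,1],[0,0,0,0,0,0.1,1]]'; python3 snap.py f2.pkl
python3 - <<'E'
import pickle,cv2,numpy as np
fs=pickle.load(open("f2.pkl","rb"))
im=fs["side"]["image"][130:330,150:330,::-1]
cv2.imwrite("pics/c4.png",cv2.resize(im,None,fx=3,fy=3,interpolation=cv2.INTER_CUBIC))
E
```

```text
clock: 4.8
eef_pos: [449.4, -277.1, 215.0]
tcp_rot: [3.138, 0.007, 2.147]
contact_force: [0.1, -0.2, 0.2]
opening: 0.456
grasp_force: 20.4
clock: 5.3
eef_pos: [495.7, -44.3, 210.0]
tcp_rot: [-3.142, -0.0, 2.146]
contact_force: [-0.0, 0.2, -0.0]
opening: 0.453
grasp_force: 20.4
clock: 5.8
eef_pos: [543.0, 178.1, 209.8]
tcp_rot: [3.141, -0.0, 2.148]
contact_force: [0.4, -0.5, -0.1]
opening: 0.452
grasp_force: 20.4
clock: 6.3
eef_pos: [542.6, 175.1, 209.6]
tcp_rot: [-3.141, 0.0, 1.441]
contact_force: [0.1, 0.2, 0.6]
opening: 0.454
grasp_force: 20.4
clock: 6.6
eef_pos: [542.7, 175.1, 209.9]
tcp_rot: [-3.141, 0.0, 1.35]
contact_force: [-0.0, 0.6, -1.2]
opening: 0.454
grasp_force: 20.4
```

View pics/c4.png

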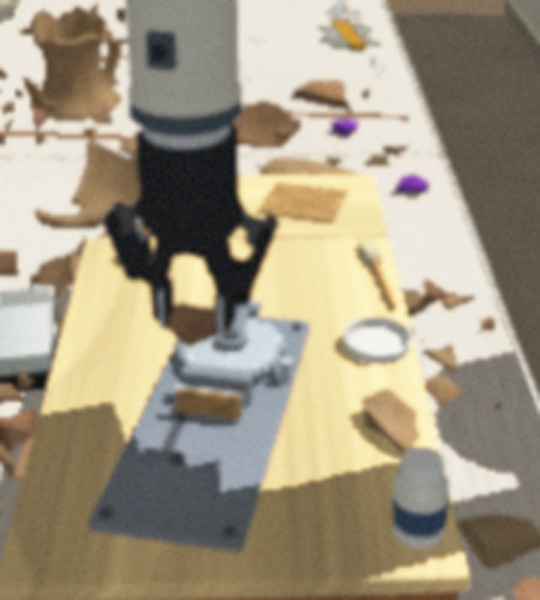

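c4 shows the sherd held level between the fingers at (190,322), with the mat empty at (305,200) and the jaws clear below. Next I'll lower it.

```bash
python3 -m crank '[[0.008,0.001,0.03,0,0,0,1],[0.017,0.001,0.06,0,0,0,1],[0.017,0.001,0.09,0,0,0,1],[0.017,0.001,0.1,0,0,0,1],[0.017,0.001,0.1,0,0,0,1]]'; python3 -m crank '[[0,0,0.004,0,0,0,1],[0,0,0.008,0,0,0,1],[0,0,0.011,0,0,0,1],[0,0,0.011,0,0,0,1]]'
```

```text
clock: 7.2
eef_pos: [546.8, 191.1, 109.1]
tcp_rot: [-3.139, 0.002, 1.348]
contact_force: [0.9, -0.9, 0.3]
opening: 0.458
grasp_force: 20.4
clock: 7.6
eef_pos: [547.9, 191.4, 99.6]
tcp_rot: [3.141, -0.0, 1.347]
contact_force: [0.3, -0.4, -0.2]
opening: 0.454
grasp_force: 20.4
```

```bash
for i in 1 2; do python3 -m crank '[[0,0,0.001,0,0,0,1],[0,0,0.001,0,0,0,1],[0,0,0.001,0,0,0,1]]' | grep -E "eef|contact"; done
```

```text
eef_pos: [547.8, 191.5, 98.5]
contact_force: [0.1, -0.0, -0.4]
eef_pos: [548.0, 191.5, 97.6]
contact_force: [-0.9, -1.2, 3.6]
```

```bash
python3 -m crank '[[0,0,0,0,0,0,0.45],[0,0,0,0,0,0,0.35],[0,0,0,0,0,0,0.25],[0,0,0,0,0,0,0.25]]'; python3 -m crank '[[0,0,-0.03,0,0,0,0.25],[0,0,-0.07,0,0,0,0.25],[0,0,-0.11,0,0,0,0.25],[0,0,-0.13,0,0,0,0.3]]'; python3 -m crank '[[-0.045,0,0,0,0,0,0.3],[-0.09,0,0,0,0,0,0.3],[-0.135,0,0,0,0,0,0.3],[-0.18,0,0,0,0,0,0.3],[-0.22,0,0,0,0,0,0.3]]'; python3 snap.py f3.pkl
python3 - <<'E'
import pickle,cv2,numpy as np
fs=pickle.load(open("f3.pkl","rb"))
a=cv2.resize(fs["top"]["image"][135:205,100:220,::-1],None,fx=6,fy=6,interpolation=cv2.INTER_CUBIC)
cv2.imwrite("pics/c5.png",a)
E
```

```text
clock: 8.6
eef_pos: [547.7, 191.4, 97.3]
tcp_rot: [-3.141, 0.0, 1.347]
contact_force: [0.8, 0.7, 0.7]
opening: 0.747
grasp_force: 0.0
clock: 9.0
eef_pos: [549.0, 191.9, 230.9]
tcp_rot: [3.138, -0.002, 1.347]
contact_force: [0.2, 0.3, 0.0]
opening: 0.703
grasp_force: 0.0
clock: 9.5
eef_pos: [498.0, -24.8, 227.4]
tcp_rot: [3.141, 0.0, 1.347]
contact_force: [0.4, 0.6, -0.4]
opening: 0.7
grasp_force: 0.0
```

View pics/c5.png

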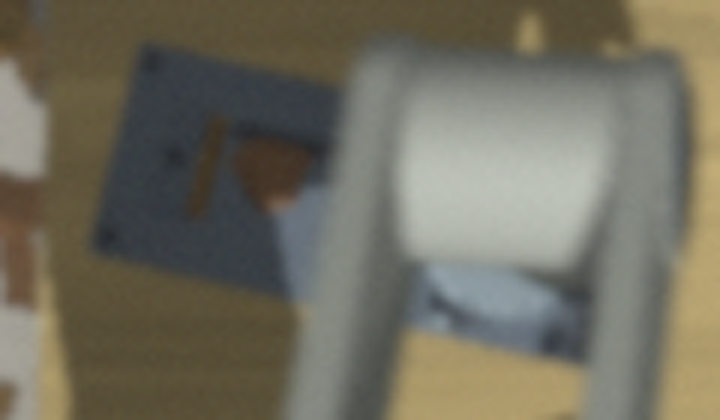

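```bash
python3 - <<'E'
from clamp import *
f=pickle.load(open("f3.pkl","rb"))["top"]
print(toC(atz(f,np.array([[275,172],[230,165],[320,160],[285,137],[270,212]])/6-.42+[100,135],92)).round(1), toC(atz(f,np.array([[222,118],[195,215]])/6-.42+[100,135],103)).round(1))
E
python3 -m crank '[[0.009,0.001,0,0,0,0,0.4],[0.0185,0.002,0,0,0,0,0.4],[0.0185,0.002,0.02,0,0,0,0.4],[0.0185,0.002,0.04,0,0,0,0.4],[0.0185,0.002,0.06,0,0,0,0.4]]'; python3 -m crank '[[0,0,0.015,0,0,0,0.4],[0,0,0.03,0,0,0,0.4],[0,0,0.037,0,0,0,0.4],[0,0,0.037,0,0,0,0.4]]';  python3 -m crank '[[0,0,0,0,0,0,0.5],[0,0,0,0,0,0,0.6],[0,0,0,0,0,0,0.7],[0,0,0,0,0,0,0.7],[0,0,0,0,0,0,0.7]]'
```

```text
[[ 44.1  -3.7  27. ]
 [ 69.4  -1.8  27. ]
 [ 21.4 -15.9  27. ]
 [ 43.5 -24.   27. ]
 [ 41.4  18.6  27. ]] [[ 77.1 -25.4  38. ]
 [ 78.3  30.3  38. ]]
clock: 10.1
eef_pos: [505.7, -3.1, 166.7]
tcp_rot: [3.141, -0.0, 1.349]
contact_force: [0.9, -1.1, -0.5]
opening: 0.597
grasp_force: 0.0
clock: 10.5
eef_pos: [504.7, -4.0, 129.4]
tcp_rot: [-3.14, 0.0, 1.349]
contact_force: [0.0, -0.1, -0.5]
opening: 0.598
grasp_force: 0.0
clock: 11.0
eef_pos: [505.1, -5.5, 130.7]
tcp_rot: [3.141, -0.0, 1.346]
contact_force: [-0.4, 0.2, -0.3]
opening: 0.304
grasp_force: 0.0
```

```bash
python3 -m crank '[[0,-0.007,0,0,0,0,0.7],[0.001,-0.014,0,0,0,0,0.7],[0.003,-0.02,0,0,0,0,0.7],[0.005,-0.025,0,0,0,0,0.7],[0.005,-0.028,0,0,0,0,0.7]]';python3 -m crank '[[0,-0.001,0,0,0,0,0.7],[0,-0.002,0,0,0,0,0.7]]'; python3 -m crank '[[0,-0.001,0,0,0,0,0.7],[0,-0.002,0,0,0,0,0.7]]'; python3 -m crank '[[0,-0.001,0,0,0,0,0.7],[0,-0.001,0,0,0,0,0.7]]'
```

```text
clock: 11.5
eef_pos: [478.4, 6.2, 130.4]
tcp_rot: [3.141, -0.0, 1.347]
contact_force: [2.6, 1.4, 0.0]
opening: 0.3
grasp_force: 1.1
clock: 11.7
eef_pos: [477.0, 6.3, 130.5]
tcp_rot: [3.141, -0.0, 1.347]
contact_force: [2.2, 1.1, 0.1]
opening: 0.3
grasp_force: 0.6
clock: 11.9
eef_pos: [474.9, 6.6, 130.3]
tcp_rot: [-3.142, -0.0, 1.347]
contact_force: [1.6, 0.9, -0.2]
opening: 0.3
grasp_force: 0.8
clock: 12.1
eef_pos: [473.8, 6.8, 130.3]
tcp_rot: [-3.141, 0.0, 1.347]
contact_force: [0.8, 1.1, 1.0]
opening: 0.298
grasp_force: 0.5
```

```bash
python3 -m crank '[[0,-0.001,0,0,0,0,0.7],[0,-0.001,0,0,0,0,0.7]]' | grep -E "eef|cont"; python3 -m crank '[[0,-0.001,0,0,0,0,0.7],[0,-0.001,0,0,0,0,0.7]]'| grep -E "eef|cont"; python3 -m crank '[[0,-0.001,0,0,0,0,0.7],[0,-0.001,0,0,0,0,0.7]]'| grep -E "eef|cont"
```

```text
eef_pos: [472.9, 7.0, 130.4]
contact_force: [1.9, 0.6, 0.4]
eef_pos: [472.8, 7.1, 130.5]
contact_force: [4.9, -1.0, -3.7]
eef_pos: [472.7, 7.1, 130.6]
contact_force: [9.4, -1.0, -7.1]
```

The stop is felt at TCP x = 472.8 (-0.42 rad), which confirms that the knob is between the fingers. Next comes the first driving stroke.

```bash
python3 -m crank '[[-0.001,0.008,0,0,0,0,0.7],[-0.002,0.014,0,0,0,0,0.7],[-0.003,0.02,0,0,0,0,0.7],[-0.004,0.026,0,0,0,0,0.7],[-0.005,0.032,0,0,0,0,0.7]]'| grep -E "eef|cont"; python3 -m crank '[[0,0.006,0,0,0,0,0.7],[0.001,0.012,0,0,0,0,0.7],[0.003,0.018,0,0,0,0,0.7],[0.004,0.024,0,0,0,0,0.7],[0.005,0.027,0,0,0,0,0.7]]'| grep -E "eef|cont"; python3 -m crank '[[0,0.001,0,0,0,0,0.7],[0,0.001,0,0,0,0,0.7]]'| grep -E "eef|cont"; python3 -m crank '[[0,0.001,0,0,0,0,0.7],[0,0.001,0,0,0,0,0.7]]'| grep -E "eef|cont"; python3 -m crank '[[0,0.001,0,0,0,0,0.7],[0,0.001,0,0,0,0,0.7]]'| grep -E "eef|cont";python3 snap.py f4.pkl
python3 - <<'E'
import pickle,cv2,numpy as np
o=np.zeros((600,700,3),np.uint8)
for i,n in enumerate(("f3","f4")):
    fs=pickle.load(open(n+".pkl","rb"))
    o[:600,350*i:350*i+345]=cv2.resize(fs["side"]["image"][215:315,175:233,::-1],(345,600),interpolation=cv2.INTER_CUBIC)
cv2.imwrite("pics/c6.png",o)
E
```

```text
eef_pos: [500.9, -4.9, 130.1]
contact_force: [-2.2, -1.1, -0.7]
eef_pos: [529.5, -5.6, 130.5]
contact_force: [-2.0, -0.4, 0.6]
eef_pos: [529.9, -5.7, 130.5]
contact_force: [-0.4, 0.1, 0.5]
eef_pos: [530.4, -6.0, 130.4]
contact_force: [-0.6, 1.6, 0.4]
eef_pos: [531.3, -6.3, 130.3]
contact_force: [-1.6, 1.9, 0.2]
```

View pics/c6.png

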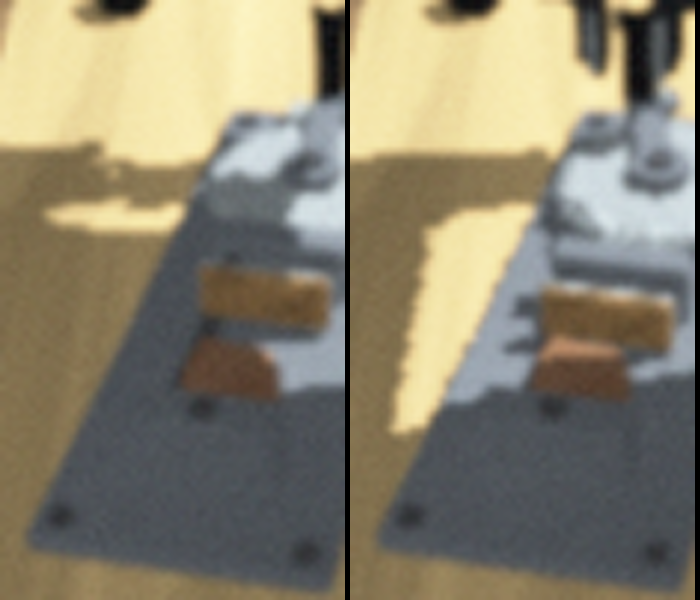

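c6 compares before and after. The pad's top edge moved from about y = 265 to 288 in crop rows, and the sherd is undisturbed at (230,368) and (580,370). I'll convert that shift into millimetres of travel.

```bash
cat > jaw.py <<'E'
# pad travel by matching the cork pad of f3 (travel 0) in a later side frame
from clamp import *
import sys
f0=pickle.load(open("f3.pkl","rb"))["side"];f1=pickle.load(open(sys.argv[1],"rb"))["side"]
P=lambda d:proj(f0,[toW(p) for p in([d,29,38.5],[d,-29,38.5],[d,-29,20],[d,29,20])])
S=6
up=lambda f:cv2.resize(f["image"].astype(np.float32),None,fx=S,fy=S,interpolation=cv2.INTER_CUBIC)
def sat(f): u=up(f);return (u[...,0]-u[...,2])/(u.sum(2)+1)   # lighting-invariant "cork-ness"
a,b=sat(f0),sat(f1)
g=np.stack(np.meshgrid(np.arange(40),np.arange(36)),-1)/np.array([39,35])
def samp(im,d):
    q=P(d);q=(q+.5)*S-.5
    H=cv2.getPerspectiveTransform(np.float32([[0,0],[1,0],[1,1],[0,1]]),q.astype(np.float32))
    uv=g*[1.2,1.0]+[-.1,-.35]
    m=cv2.perspectiveTransform(uv.reshape(-1,1,2).astype(np.float32),H).reshape(36,40,2)
    return cv2.remap(im,m[...,0],m[...,1],1)
T=samp(a,0.)
ds=np.arange(-6,60,.4)
sc=[np.corrcoef(T.ravel(),samp(b,d).ravel())[0,1] for d in ds]
i=int(np.argmax(sc));print("travel",ds[i],"corr",sc[i],"2nd",[(round(float(ds[j]),1),round(float(sc[j]),3)) for j in range(max(0,i-6),min(len(ds),i+7),2)])
E
python3 jaw.py f4.pkl; python3 jaw.py f2.pkl
```

```text
travel 14.800000000000018 corr 0.9869320201244834 2nd [(12.4, 0.963), (13.2, 0.976), (14.0, 0.984), (14.8, 0.987), (15.6, 0.985), (16.4, 0.978), (17.2, 0.965)]
travel 5.329070518200751e-15 corr 0.9924906589939259 2nd [(-2.4, 0.973), (-1.6, 0.983), (-0.8, 0.99), (0.0, 0.992), (0.8, 0.99), (1.6, 0.982), (2.4, 0.968)]
```

```bash
python3 -m crank '[[0,0.001,0,0,0,0,0.7],[0,0.001,0,0,0,0,0.7]]'| grep -E "eef|cont"; python3 -m crank '[[0,0.001,0,0,0,0,0.7],[0,0.001,0,0,0,0,0.7]]'| grep -E "eef|cont"; python3 -m crank '[[-0.001,-0.01,0,0,0,0,0.7],[-0.003,-0.018,0,0,0,0,0.7],[-0.004,-0.024,0,0,0,0,0.7],[-0.005,-0.032,0,0,0,0,0.7],[-0.005,-0.04,0,0,0,0,0.7]]'| grep -E "eef|cont"; python3 -m crank '[[0.002,-0.008,0,0,0,0,0.7],[0.004,-0.016,0,0,0,0,0.7],[0.005,-0.022,0,0,0,0,0.7],[0.005,-0.0235,0,0,0,0,0.7]]'| grep -E "eef|cont"; python3 snap.py f5.pkl; python3 jaw.py f5.pkl
```

```text
eef_pos: [532.2, -6.5, 130.3]
contact_force: [-3.2, 2.6, -0.1]
eef_pos: [532.2, -6.5, 130.2]
contact_force: [-6.5, 3.4, 3.2]
eef_pos: [492.8, -2.9, 130.5]
contact_force: [0.7, -2.6, 0.1]
eef_pos: [472.8, 7.6, 130.7]
contact_force: [11.3, -3.7, -8.9]
travel 12.800000000000018 corr 0.9946669073641672 2nd [(10.4, 0.972), (11.2, 0.984), (12.0, 0.992), (12.8, 0.995), (13.6, 0.992), (14.4, 0.983), (15.2, 0.969)]
```

The first stroke completed 5 notches, with 13.0 mm held and 12.8 mm measured. The second full stroke takes it to 26 mm, which is still below the expected contact at about 30 mm.

```bash
python3 -m crank '[[-0.001,0.008,0,0,0,0,0.7],[-0.002,0.014,0,0,0,0,0.7],[-0.003,0.02,0,0,0,0,0.7],[-0.004,0.026,0,0,0,0,0.7],[-0.005,0.032,0,0,0,0,0.7]]'| grep -E "eef|cont"; python3 -m crank '[[0,0.006,0,0,0,0,0.7],[0.001,0.012,0,0,0,0,0.7],[0.003,0.018,0,0,0,0,0.7],[0.004,0.024,0,0,0,0,0.7],[0.005,0.028,0,0,0,0,0.7]]'| grep -E "eef|cont"; python3 -m crank '[[0,0.001,0,0,0,0,0.7],[0,0.001,0,0,0,0,0.7]]'| grep -E "eef|cont"; python3 -m crank '[[-0.001,-0.01,0,0,0,0,0.7],[-0.003,-0.018,0,0,0,0,0.7],[-0.004,-0.024,0,0,0,0,0.7],[-0.005,-0.032,0,0,0,0,0.7],[-0.005,-0.04,0,0,0,0,0.7]]'| grep -E "eef|cont"; python3 -m crank '[[0.002,-0.008,0,0,0,0,0.7],[0.004,-0.016,0,0,0,0,0.7],[0.005,-0.02,0,0,0,0,0.7],[0.005,-0.0205,0,0,0,0,0.7]]'| grep -E "eef|cont"; python3 snap.py f6.pkl; python3 jaw.py f6.pkl
```

```text
eef_pos: [501.5, -4.9, 130.1]
contact_force: [-2.3, -0.2, -0.2]
eef_pos: [530.8, -5.9, 130.4]
contact_force: [-1.9, -1.4, 1.4]
eef_pos: [531.4, -6.1, 130.5]
contact_force: [0.5, 0.3, 0.3]
eef_pos: [490.1, -2.3, 130.5]
contact_force: [1.3, -2.0, -0.0]
eef_pos: [472.8, 7.3, 130.7]
contact_force: [6.3, -4.4, -2.9]
travel 25.60000000000003 corr 0.99285969215022 2nd [(23.2, 0.967), (24.0, 0.98), (24.8, 0.989), (25.6, 0.993), (26.4, 0.991), (27.2, 0.983), (28.0, 0.969)]
```

```bash
python3 -m crank '[[-0.001,0.008,0,0,0,0,0.7],[-0.002,0.014,0,0,0,0,0.7],[-0.003,0.02,0,0,0,0,0.7],[-0.004,0.026,0,0,0,0,0.7],[-0.005,0.032,0,0,0,0,0.7]]'| grep -E "eef|cont"; python3 -m crank '[[0,0.002,0,0,0,0,0.7],[0,0.0025,0,0,0,0,0.7],[0,0.0025,0,0,0,0,0.7]]'| grep -E "eef|cont"; python3 -m crank '[[0,-0.005,0,0,0,0,0.7],[0,-0.011,0,0,0,0,0.7],[0,-0.011,0,0,0,0,0.7]]'| grep -E "eef|cont"; python3 snap.py f7.pkl; python3 jaw.py f7.pkl
```

```text
eef_pos: [502.0, -5.0, 130.0]
contact_force: [-1.9, -0.4, -0.7]
eef_pos: [504.9, -5.2, 130.5]
contact_force: [0.4, 0.4, -0.3]
eef_pos: [492.6, -2.6, 130.3]
contact_force: [-0.5, 0.1, -0.6]
travel 31.600000000000037 corr 0.9837338701572391 2nd [(29.2, 0.963), (30.0, 0.975), (30.8, 0.982), (31.6, 0.984), (32.4, 0.981), (33.2, 0.972), (34.0, 0.956)]
```

```bash
python3 -m crank '[[0,0.006,0,0,0,0,0.7],[0,0.011,0,0,0,0,0.7],[0,0.014,0,0,0,0,0.7],[0,0.016,0,0,0,0,0.7]]'| grep -E "eef|cont";  python3 -m crank '[[0,0.002,0,0,0,0,0.7],[0,0.0033,0,0,0,0,0.7],[0,0.0033,0,0,0,0,0.7]]'| grep -E "eef|cont"; python3 -m crank '[[0,-0.005,0,0,0,0,0.7],[0,-0.011,0,0,0,0,0.7],[0,-0.011,0,0,0,0,0.7]]'| grep -E "eef|cont"; python3 snap.py f8.pkl; python3 jaw.py f8.pkl
```

```text
eef_pos: [509.5, -6.6, 130.2]
contact_force: [-1.7, -2.0, 0.6]
eef_pos: [512.7, -7.2, 130.3]
contact_force: [-0.7, -0.9, 0.1]
eef_pos: [501.0, -4.5, 130.4]
contact_force: [-0.1, -0.4, -0.1]
travel 33.20000000000003 corr 0.9883115969164928 2nd [(30.8, 0.962), (31.6, 0.975), (32.4, 0.984), (33.2, 0.988), (34.0, 0.987), (34.8, 0.979), (35.6, 0.965)]
```

```bash
python3 -m crank '[[0,0.006,0,0,0,0,0.7],[0,0.011,0,0,0,0,0.7],[0.001,0.014,0,0,0,0,0.7],[0.001,0.016,0,0,0,0,0.7]]'| grep -E "eef|cont";  python3 -m crank '[[0,0.002,0,0,0,0,0.7],[0.001,0.0033,0,0,0,0,0.7],[0.001,0.0033,0,0,0,0,0.7]]'| grep -E "eef|cont"; python3 -m crank '[[0,-0.005,0,0,0,0,0.7],[-0.001,-0.011,0,0,0,0,0.7],[-0.001,-0.011,0,0,0,0,0.7]]'| grep -E "eef|cont"; python3 snap.py f9.pkl; python3 jaw.py f9.pkl
```

```text
eef_pos: [517.7, -7.4, 130.2]
contact_force: [-3.8, -0.5, 2.3]
eef_pos: [521.1, -7.0, 130.2]
contact_force: [-2.6, -0.5, -0.6]
eef_pos: [509.4, -5.5, 130.5]
contact_force: [-0.1, 0.3, -0.4]
travel 33.60000000000004 corr 0.9887210033508669 2nd [(31.2, 0.963), (32.0, 0.976), (32.8, 0.985), (33.6, 0.989), (34.4, 0.986), (35.2, 0.978), (36.0, 0.964)]
```

Contact is made: the pad has stalled at about 33.7 mm while the jaw is at 36.4 mm (14 notches), so the grip is about 5 N. Notch 15 should give about 10.5 N and notch 16 about 15.7 N.

```bash
python3 -m crank '[[0,0.006,0,0,0,0,0.7],[0.001,0.011,0,0,0,0,0.7],[0.002,0.014,0,0,0,0,0.7],[0.002,0.016,0,0,0,0,0.7]]'| grep -E "eef|cont";  python3 -m crank '[[0,0.002,0,0,0,0,0.7],[0.001,0.0035,0,0,0,0,0.7],[0.001,0.0035,0,0,0,0,0.7]]'| grep -E "eef|cont"; python3 -m crank '[[0,-0.006,0,0,0,0,0.7],[-0.001,-0.012,0,0,0,0,0.7],[-0.001,-0.012,0,0,0,0,0.7]]'| grep -E "eef|cont"; python3 snap.py f10.pkl; python3 jaw.py f10.pkl
python3 - <<'E'
import pickle,cv2,numpy as np
o=np.zeros((600,700,3),np.uint8)
for i,n in enumerate(("f8","f10")):
    fs=pickle.load(open(n+".pkl","rb"))
    o[:600,350*i:350*i+345]=cv2.resize(fs["side"]["image"][225:305,185:231,::-1],(345,600),interpolation=cv2.INTER_CUBIC)
cv2.imwrite("pics/c7.png",o)
E
```

```text
eef_pos: [525.9, -7.1, 130.1]
contact_force: [-5.2, 1.2, 2.7]
eef_pos: [529.7, -7.0, 130.1]
contact_force: [-2.8, 0.1, 0.1]
eef_pos: [517.5, -5.1, 130.5]
contact_force: [-0.2, 0.1, -0.5]
travel 34.000000000000036 corr 0.9860219698741689 2nd [(31.6, 0.964), (32.4, 0.976), (33.2, 0.984), (34.0, 0.986), (34.8, 0.982), (35.6, 0.973), (36.4, 0.957)]
```

View pics/c7.png

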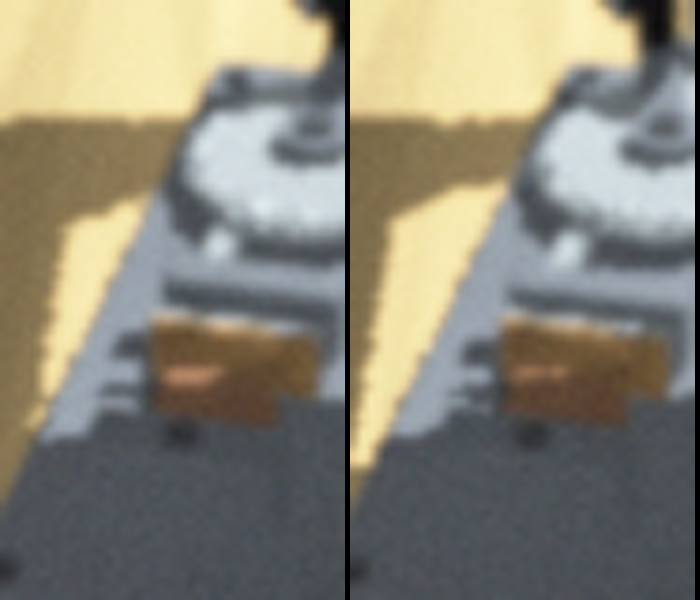

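c7 shows the pad at (240,365) in both frames. It is stalled against the sherd while the jaw block behind it, at about (250,290), has closed up. I'll check the jaw block's own travel to confirm the notch count.

```bash
cat > blk.py <<'E'
from clamp import *
import sys
S=6
def gray(n):
    f=pickle.load(open(n,"rb"))["side"];u=cv2.resize(f["image"].astype(np.float32),None,fx=S,fy=S,interpolation=cv2.INTER_CUBIC);return f,u.sum(2)
def samp(f,im,d):
    q=proj(f,[toW(p) for p in([d-44,30,40],[d-44,-28,40],[d-25,-28,40],[d-25,30,40])]);q=(q+.5)*S-.5
    H=cv2.getPerspectiveTransform(np.float32([[0,0],[1,0],[1,1],[0,1]]),q.astype(np.float32))
    uv=np.stack(np.meshgrid(np.linspace(0.05,.95,40),np.linspace(0,1,30)),-1)
    m=cv2.perspectiveTransform(uv.reshape(-1,1,2).astype(np.float32),H).reshape(30,40,2)
    return cv2.remap(im,m[...,0],m[...,1],1)
f,a=gray(sys.argv[1]);T=samp(f,a,float(sys.argv[2]))
for n in sys.argv[3:]:
    g,b=gray(n);ds=np.arange(8,50,.4);sc=[np.corrcoef(T.ravel(),samp(g,b,d).ravel())[0,1] for d in ds];i=int(np.argmax(sc));print(n,ds[i].round(1),round(sc[i],3))
E
python3 blk.py f8.pkl 33.8 f5.pkl f6.pkl f7.pkl f8.pkl f9.pkl f10.pkl
```

```text
f5.pkl 41.6 0.472
f6.pkl 27.6 0.902
f7.pkl 31.6 0.988
f8.pkl 33.6 1.0
f9.pkl 35.6 0.986
f10.pkl 36.8 0.971
```

```bash
for w in "50 33" "56 36" "46 36"; do set -- $w; sed "s/d-44/d-$1/g;s/d-25/d-$2/g" blk.py > b2.py; echo $w; python3 b2.py f8.pkl 33.8 f6.pkl f7.pkl f9.pkl f10.pkl; done
```

```text
50 33
f6.pkl 30.4 0.838
f7.pkl 32.4 0.985
f9.pkl 35.2 0.987
f10.pkl 36.0 0.975
56 36
f6.pkl 31.2 0.77
f7.pkl 32.8 0.979
f9.pkl 34.8 0.982
f10.pkl 34.8 0.974
46 36
f6.pkl 29.2 0.879
f7.pkl 32.0 0.989
f9.pkl 35.2 0.989
f10.pkl 35.6 0.979
```

Lever angles at the stroke ends (about 0, 0.12, 0.25 and 0.38 rad) have equal margins past each notch, and the drive force rises (-1.7, -3.8, -5.2 N). So 15 notches are held. Next I'll swing fully back and drive one more notch, reading the force as it goes.

```bash
python3 -m crank '[[-0.002,-0.008,0,0,0,0,0.7],[-0.003,-0.016,0,0,0,0,0.7],[-0.002,-0.024,0,0,0,0,0.7],[0,-0.032,0,0,0,0,0.7],[0.002,-0.04,0,0,0,0,0.7]]'| grep -E "eef|cont"; python3 -m crank '[[0.001,-0.005,0,0,0,0,0.7],[0.001,-0.0073,0,0,0,0,0.7],[0.001,-0.0073,0,0,0,0,0.7]]'| grep -E "eef|cont"; python3 snap.py f11.pkl; python3 jaw.py f11.pkl; python3 -m crank '[[0,0.006,0,0,0,0,0.7],[-0.001,0.011,0,0,0,0,0.7],[-0.002,0.014,0,0,0,0,0.7],[-0.002,0.016,0,0,0,0,0.7]]'| grep -E "eef|cont"; python3 -m crank '[[-0.001,0.002,0,0,0,0,0.7],[-0.001,0.003,0,0,0,0,0.7]]'| grep -E "eef|cont"; python3 -m crank '[[0,0.002,0,0,0,0,0.7],[-0.001,0.003,0,0,0,0,0.7]]'| grep -E "eef|cont"; python3 -m crank '[[0,0.002,0,0,0,0,0.7],[0,0.0035,0,0,0,0,0.7],[0,0.0035,0,0,0,0,0.7]]'| grep -E "eef|cont"
```

```text
eef_pos: [478.5, 5.8, 130.4]
contact_force: [1.7, -1.3, 0.4]
eef_pos: [473.1, 8.4, 130.5]
contact_force: [4.6, 0.1, -3.1]
travel 33.60000000000004 corr 0.9918110831383987 2nd [(31.2, 0.971), (32.0, 0.983), (32.8, 0.99), (33.6, 0.992), (34.4, 0.988), (35.2, 0.979), (36.0, 0.964)]
eef_pos: [486.3, 2.3, 129.9]
contact_force: [-7.5, -1.3, 3.7]
eef_pos: [488.6, 0.7, 129.8]
contact_force: [-6.2, -1.6, 3.0]
eef_pos: [491.1, -0.8, 129.6]
contact_force: [-4.7, 2.6, 0.3]
eef_pos: [494.0, -2.0, 129.5]
contact_force: [-7.0, -1.9, 1.1]
```

```bash
python3 -m crank '[[0,-0.002,0,0,0,0,0.7],[0,-0.002,0,0,0,0,0.7]]'| grep -E "eef|cont"; python3 -m crank '[[0,-0.002,0,0,0,0,0.7],[0,-0.002,0,0,0,0,0.7]]'| grep -E "eef|cont"; python3 -m crank '[[0,-0.002,0,0,0,0,0.7],[0,-0.002,0,0,0,0,0.7]]'| grep -E "eef|cont"; python3 -m crank '[[0,-0.002,0,0,0,0,0.7],[0,-0.002,0,0,0,0,0.7]]'| grep -E "eef|cont"
```

```text
eef_pos: [492.6, -1.1, 129.5]
contact_force: [-4.9, 0.5, -1.5]
eef_pos: [491.4, -0.4, 129.8]
contact_force: [-5.0, 1.0, -3.4]
eef_pos: [490.2, 0.1, 130.3]
contact_force: [-4.5, 1.7, -2.0]
eef_pos: [488.8, 0.5, 130.5]
contact_force: [-3.1, 1.8, -1.6]
```

The load followed the lever back, so notch 16 was not finished and slipped back. The force of about 12 N matches 15 notches held. I'll push again, a little farther.

```bash
python3 -m crank '[[0,0.004,0,0,0,0,0.7],[0,0.008,0,0,0,0,0.7],[0,0.008,0,0,0,0,0.7]]'| grep -E "eef|cont"; python3 -m crank '[[0,0.0015,0,0,0,0,0.7],[0,0.0015,0,0,0,0,0.7]]'| grep -E "eef|cont"; python3 -m crank '[[0,0.0015,0,0,0,0,0.7],[0,0.0015,0,0,0,0,0.7]]'| grep -E "eef|cont";  python3 -m crank '[[0,-0.003,0,0,0,0,0.7],[0,-0.003,0,0,0,0,0.7]]'| grep -E "eef|cont";  python3 -m crank '[[0,-0.003,0,0,0,0,0.7],[0,-0.003,0,0,0,0,0.7]]'| grep -E "eef|cont"
```

```text
eef_pos: [495.6, -2.1, 130.2]
contact_force: [-7.5, -3.6, 1.1]
eef_pos: [496.6, -2.5, 130.1]
contact_force: [-8.2, -3.7, 0.9]
eef_pos: [497.8, -2.9, 130.0]
contact_force: [-8.4, -4.3, 1.4]
eef_pos: [495.4, -1.6, 130.1]
contact_force: [-6.5, -0.0, -0.4]
eef_pos: [493.3, -0.7, 130.4]
contact_force: [-4.1, 2.1, -2.1]
```

```bash
python3 -m crank '[[0,0,0,0,0,0,0.7],[0,0,0,0,0,0,0.7]]'; python3 -m crank '[[0,-0.002,0,0,0,0,0.7],[0,-0.002,0,0,0,0,0.7]]'| grep -E "eef|cont";  python3 -m crank '[[0,-0.002,0,0,0,0,0.7],[0,-0.002,0,0,0,0,0.7]]'| grep -E "eef|cont";  python3 -m crank '[[0,-0.002,0,0,0,0,0.7],[0,-0.002,0,0,0,0,0.7]]'| grep -E "eef|cont"; python3 snap.py f12.pkl; python3 jaw.py f12.pkl;  python3 blk.py f8.pkl 33.8 f7.pkl f9.pkl f10.pkl f11.pkl f12.pkl
```

```text
clock: 26.6
eef_pos: [493.4, -0.8, 130.4]
tcp_rot: [-3.141, 0.0, 1.347]
contact_force: [-5.0, 1.3, -0.9]
opening: 0.301
grasp_force: 2.4
eef_pos: [492.2, -0.3, 130.7]
contact_force: [-2.5, 1.8, -1.6]
eef_pos: [490.2, 0.1, 130.7]
contact_force: [0.4, 0.3, -0.9]
eef_pos: [487.7, 0.5, 130.5]
contact_force: [0.3, 0.8, 0.8]
travel 33.60000000000004 corr 0.9895383427370584 2nd [(31.2, 0.963), (32.0, 0.976), (32.8, 0.985), (33.6, 0.99), (34.4, 0.988), (35.2, 0.981), (36.0, 0.968)]
f7.pkl 31.6 0.988
f9.pkl 35.6 0.986
f10.pkl 36.8 0.971
f11.pkl 36.8 0.975
f12.pkl 36.8 0.959
```

The load now disappears at TCP x ≈ 491, where before it followed the lever back past 489. So notch 16 has completed and is held, and the tangential forces at the knob give about 16 N of grip. I'll let go of the knob and withdraw upward.

```bash
python3 -m crank '[[0,0.001,0,0,0,0,0.5],[0,0.001,0,0,0,0,0.4],[0,0.001,0,0,0,0,0.4]]'| grep -E "eef|cont|open"; python3 -m crank '[[0,0.001,-0.02,0,0,0,0.4],[0,0.001,-0.05,0,0,0,0.4],[0,0.001,-0.09,0,0,0,0.4],[0,0.001,-0.13,0,0,0,0.4],[0,0.001,-0.15,0,0,0,0.4]]'| grep -E "eef|cont|open"; python3 -m crank '[[-0.04,0,0,0,0,0,0.4],[-0.08,0,0,0,0,0,0.4],[-0.1,0,0,0,0,0,0.4],[-0.1,0,0,0,0,0,0.4]]'; python3 snap.py f13.pkl; python3 jaw.py f13.pkl; python3 -m crank '[[0,0,0,0,0,0,0.4],[0,0,0,0,0,0,0.4],[0,0,0,0,0,0,0.4],[0,0,0,0,0,0,0.4],[0,0,0,0,0,0,0.4]]' >/dev/null; python3 snap.py f14.pkl; python3 jaw.py f14.pkl
```

```text
eef_pos: [488.7, 0.3, 130.4]
contact_force: [0.3, 0.4, -0.3]
opening: 0.601
eef_pos: [490.8, 0.1, 283.8]
contact_force: [-0.0, 0.4, -0.8]
opening: 0.599
clock: 28.5
eef_pos: [466.8, -99.3, 280.4]
tcp_rot: [3.142, 0.001, 1.344]
contact_force: [-0.3, -0.1, 0.1]
opening: 0.601
grasp_force: 0.0
travel 34.000000000000036 corr 0.9935026539065686 2nd [(31.6, 0.964), (32.4, 0.98), (33.2, 0.99), (34.0, 0.994), (34.8, 0.991), (35.6, 0.982), (36.4, 0.966)]
travel 34.000000000000036 corr 0.9930794963838757 2nd [(31.6, 0.962), (32.4, 0.978), (33.2, 0.989), (34.0, 0.993), (34.8, 0.991), (35.6, 0.983), (36.4, 0.967)]
```

The pad is steady at 34 mm against the sherd and the robot is clear of everything, so I'll hand the job in.

```bash
python3 -c "from rig import sign_off; print(sign_off())"
```

```text
the job is handed in; nothing more can be done
None
```

I laid the sherd flat between the cork jaws, ratcheted the jaw to what I count as 16 notches (an estimated 16 N of grip; about 10 N if it was only 15, still in range), let go of the knob and handed the job in at about 29 s; no verdict came back.

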